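# Load and shut the bead kiln

## Task

Load the terracotta mould into the open clamshell kiln: set it down upright in the middle of the white shelf inside, without dropping it. Then lower the kiln lid gently all the way shut, without letting it fall, and last push the red locking lever at the kiln's side down level. Leave the white mould, the bead jar, the green tin and the blue cup where they are.

Things in the scene. Friction and masses are not known exactly. Their poses are not given: they have to be found in the camera images.
- mould: terracotta slumping mould with a green glass strip in its top groove: block 90 mm long (its x), 50 mm wide (its y), 45 mm high, about 0.3 kg, loose on the bench; origin at the centre of its underside, z up. Grip it across its 50 mm width; gripped with a tool tilted towards the robot it can be set in the kiln under the half-open lid, which overhangs the shelf
- white_mould: white mould of the same shape and size with an amber strip: must stay where it is; origin at the centre of its underside
- kiln: fixed grey kiln base, 210 (x) x 240 (y) x 85 mm; origin at the centre of its underside on the bench, front faces its -x, z up. Open chamber on top, 170 x 200 mm inside, its rim 85 mm and its floor 66 mm above the bench. On its +y side stands a dark lever block 70 x 45 mm, 130 mm high
- kiln_shelf (a point): centre of the top face of the white shelf (110 along x, 90 along y, 6 mm thick) in the chamber, 72 mm above the bench; axes as the kiln's
- lid (a joint): angle of the blue lid, rad: 0 shut on the rim, 1.0 fully open. Stiff hinge holds the lid still only above about 0.65 rad (it starts at 0.88 or more); lower down the lid falls by itself unless held
- lid_hinge (a point): on the lid's hinge axis, at the middle of the kiln's rear rim (kiln frame x +105, z 86 mm); the axis is the kiln's y
- lid_grip (a point): point to grip on the lid's wooden handle (75 long, 22 wide along y, 18 mm high) that stands out forwards from the middle of the lid's front. In the lid's frame (the kiln's when shut) it lies 262 mm in front of the hinge, 15 mm above it, 52 mm off the lid's front face. Lid: hollow shell 210 x 240 x 65 mm. Grip it across the 22 mm, with any tool tilt, and follow round the hinge
- lever (a joint): angle of the red locking lever, rad: 0 lies level pointing forwards (kiln -x), locked; grows as it is raised, up to 1.1. Stays where it is left; it takes about 3 N at the grip to move it
- lever_pivot (a point): on the lever's pivot axis (along the kiln's y), kiln frame x 0, y +185, z 110 mm
- lever_grip (a point): centre of the lever's red grip, 75 mm from the pivot; the grip is 55 mm long, 18 mm wide (along y) and 16 mm high; the tip is 100 mm from the pivot
- bead_jar: amber jar with red cap, 68 mm across, 85 mm high, leave alone; origin at its underside
- tin: flat green tin 110 x 70 x 30 mm, leave alone; origin at its underside
- cup: blue cup 72 mm across, 90 mm high, leave alone; origin at its underside
There are look-alikes about, which are no part of the job. Of the things like the mould, leave any that is purple; of the rest the larger one is meant.

How it is judged:
By the outcome, as a careful person would: the job done as asked, in the order asked, and still so for the second after the job is handed in, with the robot touching nothing.
It also fails if it takes over 72 s, if anything falls off the work surface, if the arm or the gripper's body presses on something with over 40 N, if the wrist force passes 120 N, or if a joint passes its speed limit or range.

## Robot

A 6-joint arm with a two-finger parallel gripper is mounted at the origin on the work surface. World frame = base frame: x ahead of the robot, y to its left, z up, the work surface at z = 0. Lengths are in m, angles in rad, forces in N, time in s.
With the tool pointing down it reaches from about 0.25 to 0.725 m from the base axis. Payload 4 kg.
Tool frame: the origin (TCP) lies midway between the tips of the shut fingers; the grasp point (between the pads) lies 19 mm behind it; z points along the fingers, y is the line along which they close (so a half turn about z gives the same grasp; the last joint's range is limited). The gripper opens to 85 mm and grips with 20 to 120 N. Pads are 22 mm wide; open, the fingers measure 114 mm over their backs; the gripper's body (76 mm by 85 mm) begins 54 mm behind the grasp point. The pads swing forward as they close: fully open they stand 13 mm farther back than shut.
Start: joints at [-1.258, 0.241, 0.005, 1.335, 0, 1.571], TCP at [0.154, -0.476, 0.231] pointing down, gripper open.
Joint ranges: [-2.72, 2.72], [-1.05, 1.87], [-1.09, 1.28], [-1.99, 2.15], [-1.42, 1.44], [-3.14, 3.14]. Speed limits (rad/s): [2.79, 2.79, 3.14, 3.14, 3.14, 3.14].

## Interface

Orientations are given as a unit quaternion [x, y, z, w].
In Python, from workcell import bot gives the robot as it stands.
- The arm moves only by the tool play_rows, never from a script. Its argument "moves" is a list of rows, each a list of 3 entries, a list of its own where there are three numbers: the opening, from -1 (shut) to 1 (fully open), then the shift along the tool's x, y, z in cm, then the turn, a rotation vector about the tool's x, y, z in rad. A call has 1 to 12 rows; each row shifts and turns the commanded pose from where the row before left it, along the tool's axes as they then stand; what a row does not reach is not made up. A row lasts 1/12 s, in which the tool goes at most 41.7 mm and 7.16 degrees, less where a joint would pass 70% of its speed; a pose out of reach is approached as far as the arm can. A call is refused whole if a number of a shift passes 4.17 or a number of a turn 0.125, either way. A call with a gripper value outside its range is refused whole. The fingers move at their own pace and stop on an object; the grip force is fixed at half the most. Time passes only in rows, so rows that do not move let the fingers close. It gives the time, the measured TCP pose, the force and the opening at its end, in the units of the state.
- bot.get_obs(): the state, without advancing time (a new reading comes with each control period).
- bot.camera(name): name is "scene" or "top" or "wrist"; returns (picture, depth): 420x560x3 uint8, red, green, blue; 420x560 float32, m along the optical axis (not along the pixel's ray), 0 where there is no reading.
- bot.camera_info(name): a dict with "K" (3x3 intrinsics, pixels), "world_from_camera" (4x4, takes a point from camera to world coordinates); the wrist camera has in their place "T_tool_cam" (4x4, takes a point from camera to tool coordinates, whose origin is the TCP and whose axes are the flange's). Camera axes: x right, y up, looking along -z (the intrinsics and any distortion apply to the point x, -y, -z); pixel columns grow to the right and rows downward; lengths in m; the calibration is good to about 2 mm. A picture is of the moment at which its call begins: read the wrist's pose just before it. camera_info takes no time and is no camera call.
- bot.job_done(): hands the job in, once; it reports no verdict.
The state is a dict: "clock": time; "joint_pos": joint angles; "joint_vel": joint speeds; "tau": joint torques, N m; "eef_pos": TCP position; "tool_rot": TCP orientation; "ft_force": force on the tool from outside, world axes, zero at the start; "ft_torque": the same for the moment, N m; "grip_width": finger opening in m.
Only numpy, scipy, OpenCV 4.12 (cv2) and the standard library are available. Lean on these libraries where they do the work, as an engineer would, in place of code of your own. Each camera call takes 0.05 s, during which the arm holds its last target. There are 200 camera calls.

## Working session

There is one attempt and no reset: what is moved stays moved. The work goes in short steps, Python scripts to look and compute and a tool call to move; the robot and the scene stay as the last step left them, time stands still between calls to the robot, and variables do not carry over. Pictures are saved under pics/ and viewed, on a budget of 10 in all, crops included, one or two more only if the job needs it, and the job is handed in when it is done.

Besides the shell and the picture viewer there is one more tool, called after "Call:" as a command line: name --argument value ..., lists and objects as JSON in quotes. play_rows: Moves the arm, as the interface text tells. Its arguments: {"type":"object","properties":{"moves":{"type":"array"}},"required":["moves"]}

```bash
ls; mkdir -p pics; cat > h.py <<'E'
import numpy as np, cv2
from workcell import bot
from scipy.spatial.transform import Rotation as R
def snap(name):
    o=bot.get_obs(); im,d=bot.camera(name); i=bot.camera_info(name); K=np.array(i["K"])
    if name=="wrist":
        T=np.eye(4);T[:3,:3]=R.from_quat(o["tool_rot"]).as_matrix();T[:3,3]=o["eef_pos"];T=T@np.array(i["T_tool_cam"])
    else: T=np.array(i["world_from_camera"])
    v,u=np.mgrid[:420,:560]
    P=np.stack([(u-K[0,2])/K[0,0]*d,-(v-K[1,2])/K[1,1]*d,-d],-1)@T[:3,:3].T+T[:3,3]
    P[d==0]=np.nan
    return im,P,i
def save(im,n): cv2.imwrite("pics/"+n,im[:,:,::-1])
E
python3 - <<'E'
from h import *
for n in("scene","top"):
    im,P,i=snap(n); np.savez(n+".npz",im=im,P=P); print(i)
    save(im,n+"0.png")
print(bot.get_obs())
print(bot.camera_info("wrist"))
E
```

```text
pics
{'K': array([[454.67346463,   0.        , 285.27796439],
       [  0.        , 454.67346463, 215.791078  ],
       [  0.        ,   0.        ,   1.        ]]), 'world_from_camera': array([[ 0.89269376, -0.40656132,  0.19443701,  0.74550113],
       [ 0.45055569,  0.8145902 , -0.36529764, -0.40801169],
       [-0.00987059,  0.41370363,  0.91035811,  1.12635771],
       [ 0.        ,  0.        ,  0.        ,  1.        ]])}
{'K': array([[450.91465501,   0.        , 280.65265736],
       [  0.        , 450.91465501, 210.80009239],
       [  0.        ,   0.        ,   1.        ]]), 'world_from_camera': array([[ 0.00500086,  0.99428935, -0.10660059,  0.37954086],
       [-0.99996553,  0.00567889,  0.00605783,  0.01676502],
       [ 0.00662861,  0.10656662,  0.99428347,  1.51750971],
       [ 0.        ,  0.        ,  0.        ,  1.        ]])}
{'clock': 0.1, 'joint_pos': array([-1.25803073e+00,  2.41313807e-01,  3.83830747e-03,  1.33524027e+00,
        1.85657009e-05,  1.57080497e+00]), 'joint_vel': array([ 0.0017922 , -0.00111747,  0.00228156, -0.00083194, -0.00048601,
       -
[... 256 characters left out ...]
307685e-04, -9.49456566e-04]), 'ft_force': array([-0.01092227, -0.29093145,  0.09416992]), 'ft_torque': array([0.01890703, 0.06847383, 0.07001371]), 'grip_width': 0.08569744880300993}
{'K': array([[306.94673044,   0.        , 281.25746868],
       [  0.        , 306.94673044, 210.39675605],
       [  0.        ,   0.        ,   1.        ]]), 'T_tool_cam': array([[-5.54914682e-04,  9.45458716e-01,  3.25741475e-01,
         8.47903227e-02],
       [ 9.99999764e-01,  3.92353333e-04,  5.64744397e-04,
         3.33892850e-05],
       [ 4.06136759e-04,  3.25741711e-01, -9.45458710e-01,
        -1.42775778e-01],
       [ 0.00000000e+00,  0.00000000e+00,  0.00000000e+00,
         1.00000000e+00]])}
```

View pics/scene0.png

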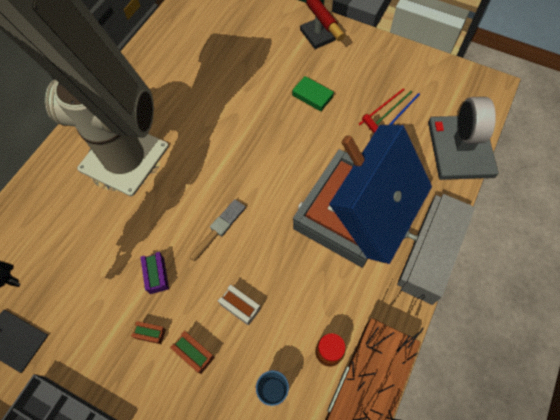

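View pics/top0.png

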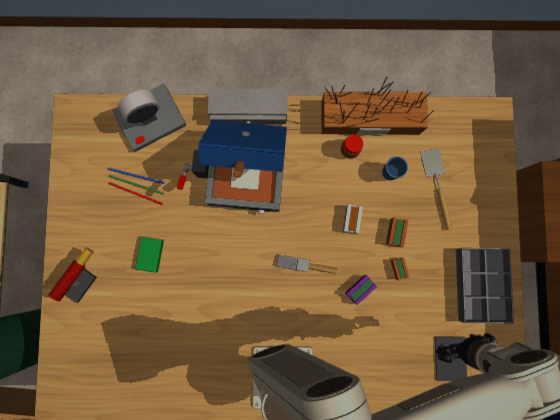

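Scene picture: large terracotta mould at scene (192,351) / top (397,232). Things it could be taken for: small terracotta at scene (149,331) / top (400,268), purple at scene (154,272) / top (361,290), and white at scene (239,303) / top (352,219). I choose the larger terracotta. The kiln is at top (243,170), the handle at (238,170), and the red lever at (183,177).

```bash
python3 - <<'E'
from h import *
D={n:np.load(n+".npz") for n in("scene","top")}
im,P=D["top"]["im"],D["top"]["P"]
def rect(P,c,zlo,zhi,w=22):
    u,v=c; Q=P[v-w:v+w,u-w:u+w].reshape(-1,3); Q=Q[(Q[:,2]>zlo)&(Q[:,2]<zhi)]
    return cv2.minAreaRect((Q[:,:2]*1000).astype(np.float32)),len(Q),np.median(Q[:,2])
for nm,c in dict(big=(397,232),small=(400,268),purple=(361,290),white=(352,219)).items():
    print(nm,rect(P,c,.015,.07,20))
s=D["scene"]["P"]
for nm,c in dict(big=(192,351),small=(149,331)).items():
    print("scene",nm,rect(s,c,.015,.07,24))
# kiln rim points: z .08-.09
for n in D:
    p=D[n]["P"].reshape(-1,3)
    k=p[(p[:,2]>.08)&(p[:,2]<.09)&(p[:,0]>.3)&(p[:,0]<.8)&(p[:,1]>-.05)&(p[:,1]<.4)]
    print(n,"rim",len(k),k.min(0),k.max(0),cv2.minAreaRect((k[:,:2]*1000).astype(np.float32)))
    I=D[n]["im"].reshape(-1,3).astype(int)
    box=(p[:,0]>.3)&(p[:,0]<.85)&(p[:,1]>-.1)&(p[:,1]<.45)
    red=box&(I[:,0]>120)&(I[:,1]<50)&(I[:,2]<50)&(p[:,2]>.09)
    print("red",red.sum(),np.median(p[red],0),p[red].min(0),p[red].max(0))
    wh=box&(I.min(1)>150)&(p[:,2]>.06)&(p[:,2]<.08)
    print("shelf",wh.sum(),p[wh].min(0),p[wh].max(0),np.median(p[wh,2]))
    bl=box&(I[:,2]>60)&(I[:,0]<40)&(p[:,2]>.1)
    q=p[bl];print("lid",len(q),q.min(0),q.max(0))
    br=box&(I[:,0]>70)&(I[:,2]<60)&(I[:,1]>35)&(p[:,2]>.2); q=p[br]
    print("handle",len(q),np.median(q,0),q.min(0),q.max(0))
crop=cv2.resize(D["scene"]["im"][300:400,110:260],None,fx=4,fy=4); save(crop,"crop1.png")
E
```

```text
big (((472.0194091796875, -376.80474853515625), (51.79368209838867, 90.31900024414062), 78.1527328491211), 476, np.float64(0.04168727984187226))
small (((352.3721923828125, -385.0990905761719), (67.76395416259766, 39.892635345458984), 13.944523811340332), 265, np.float64(0.030988622912144548))
purple (((283.7528381347656, -254.5215606689453), (51.479347229003906, 90.56484985351562), 42.45484161376953), 474, np.float64(0.0416695898832955))
white (((515.5169677734375, -229.69180297851562), (50.968833923339844, 90.42897033691406), 81.5683364868164), 449, np.float64(0.042190011091956636))
scene big (((472.8466796875, -376.3929138183594), (49.970035552978516, 91.562255859375), 78.39118957519531), 910, np.float64(0.04267030291711049))
scene small (((373.40057373046875, -381.4169006347656), (113.59784698486328, 42.643558502197266), 9.658332824707031), 510, np.float64(0.0316707468289823))
scene rim 1258 [ 0.54133165 -0.0034624   0.08011298] [0.74963101 0.25236268 0.08993198] ((655.103759765625, 123.90510559082031), (240.27822875976562, 210.1271514892578), 84.97334289550781)
red 106 [0.615001
[... 289 characters left out ...]
.62950757 0.12067229 0.30405683] [0.60203879 0.00390713 0.20234337] [0.76712548 0.24034126 0.33228291]
top rim 761 [ 0.53892337 -0.00187415  0.08001704] [0.72523743 0.27792255 0.08989033] ((643.2542114257812, 141.81283569335938), (272.50579833984375, 187.70413208007812), 85.14411926269531)
red 74 [0.61061444 0.31138414 0.16714312] [0.59064337 0.30284856 0.14415972] [0.63529231 0.32185516 0.18181377]
shelf 323 [0.60809669 0.08200317 0.06170092] [0.66799833 0.1669543  0.07940463] 0.07125301233694703
lid 3538 [ 0.62836242 -0.0040488   0.12757537] [0.81575052 0.26133355 0.29810861]
handle 132 [0.62134535 0.12528006 0.3168839 ] [0.60028359 0.11431409 0.21497169] [0.7553152  0.23856046 0.33214504]
```

View pics/crop1.png

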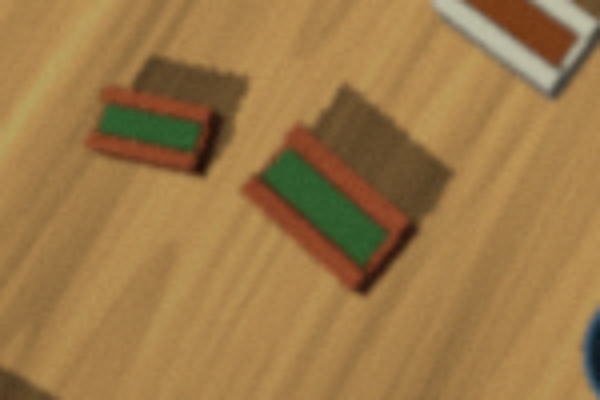

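The crop shows the larger terracotta block at right, about 90x52 mm as measured, and the small look-alike (68x40 mm) at left. My choice is scene (192,351).

Call:
play_rows --moves '[[1,[0,0,0],[0,0,-0.12]],[1,[0,0,0],[0,0,-0.12]],[1,[0,0,0],[0,0,-0.12]],[1,[0,0,0],[0,0,-0.12]],[1,[0,0,0],[0,0,-0.12]],[1,[0,0,0],[0,0,-0.12]]]'

```text
clock: 0.6
eef_pos: [0.1537, -0.4754, 0.2308]
tool_rot: [0.868, 0.496, 0.0, -0.001]
ft_force: [0.8, 0.2, 0.7]
grip_width: 0.0853
```

```bash
cat >> h.py <<'E'
GP=0.019
yk=np.radians(-5.03); KO=np.array([.655,.124,0]); KR=R.from_euler('z',yk).as_matrix()
def kiln(x,y,z): return KO+KR@np.array([x,y,z])
def tool(az,tilt):
    """tool rotation: tilted towards -dir(az) by tilt; tool x points back/down (camera low)"""
    d=np.array([np.cos(az),np.sin(az),0]); up=np.array([0,0,1.])
    z=np.sin(tilt)*d-np.cos(tilt)*up; x=-(np.cos(tilt)*d+np.sin(tilt)*up)
    return np.stack([x,np.cross(z,x),z],1)
def plan(pg,Rg,n,p0=None,R0=None,grasp=True):
    """constant row (cm, rad) taking the tool to grasp point pg, rot Rg in n rows"""
    o=bot.get_obs()
    p0=o["eef_pos"] if p0 is None else p0; R0=R.from_quat(o["tool_rot"]).as_matrix() if R0 is None else R0
    g=pg+(GP*Rg[:,2] if grasp else 0)
    rv=R.from_matrix(R0.T@Rg).as_rotvec()/n; Ri=R.from_rotvec(rv).as_matrix()
    S=sum(np.linalg.matrix_power(Ri,k) for k in range(n))
    s=np.linalg.solve(S,R0.T@(g-p0))
    print(n,"rows shift cm",(s*100).round(3),"turn",rv.round(4),"| goal",g.round(4)); return g,Rg
def st():
    o=bot.get_obs(); print("t",round(o["clock"],2),"q",o["joint_pos"].round(2),"p",o["eef_pos"].round(4),"F",o["ft_force"].round(1),"w",round(o["grip_width"],4))
E
python3 - <<'E'
from h import *
st()
az=np.radians(-11.8); m=np.array([.4724,-.3766,0])
R1=tool(az,0); 
a=plan(m+[-.0,0,.25],R1,15)
E
```

```text
t 0.6 q [-1.26  0.24  0.    1.34 -0.    0.84] p [ 0.1537 -0.4754  0.2308] F [0.8 0.2 0.7] w 0.0853
15 rows shift cm [-0.136  2.591 -0.003] turn [ 0.000e+00 -1.000e-04 -1.265e-01] | goal [ 0.4724 -0.3766  0.231 ]
```

```bash
python3 - <<'E'
from h import *
az=np.radians(-11.8); m=np.array([.4724,-.3766,.028]); T=np.radians(36)
R1=tool(az,T); 
a=plan(m-.15*R1[:,2],R1,20)
E
```

```text
20 rows shift cm [0.296 1.434 0.591] turn [-0.0297 -0.0214 -0.0913] | goal [ 0.397  -0.3609  0.134 ]
```

Call:
play_rows --moves '[[1,[0.3,1.43,0.59],[-0.0297,-0.0214,-0.0913]],[1,[0.3,1.43,0.59],[-0.0297,-0.0214,-0.0913]],[1,[0.3,1.43,0.59],[-0.0297,-0.0214,-0.0913]],[1,[0.3,1.43,0.59],[-0.0297,-0.0214,-0.0913]],[1,[0.3,1.43,0.59],[-0.0297,-0.0214,-0.0913]],[1,[0.3,1.43,0.59],[-0.0297,-0.0214,-0.0913]],[1,[0.3,1.43,0.59],[-0.0297,-0.0214,-0.0913]],[1,[0.3,1.43,0.59],[-0.0297,-0.0214,-0.0913]],[1,[0.3,1.43,0.59],[-0.0297,-0.0214,-0.0913]],[1,[0.3,1.43,0.59],[-0.0297,-0.0214,-0.0913]]]'

```text
clock: 1.43
eef_pos: [0.3004, -0.47, 0.1829]
tool_rot: [0.548, 0.818, -0.019, 0.175]
ft_force: [0.9, 0.1, -0.3]
grip_width: 0.0853
```

Call:
play_rows --moves '[[1,[0.3,1.43,0.59],[-0.0297,-0.0214,-0.0913]],[1,[0.3,1.43,0.59],[-0.0297,-0.0214,-0.0913]],[1,[0.3,1.43,0.59],[-0.0297,-0.0214,-0.0913]],[1,[0.3,1.43,0.59],[-0.0297,-0.0214,-0.0913]],[1,[0.3,1.43,0.59],[-0.0297,-0.0214,-0.0913]],[1,[0.3,1.43,0.59],[-0.0297,-0.0214,-0.0913]],[1,[0.3,1.43,0.59],[-0.0297,-0.0214,-0.0913]],[1,[0.3,1.43,0.59],[-0.0297,-0.0214,-0.0913]],[1,[0.3,1.43,0.59],[-0.0297,-0.0214,-0.0913]],[1,[0.3,1.43,0.59],[-0.0297,-0.0214,-0.0913]],[1,[0,0,0],[0,0,0]]]'

```text
clock: 2.35
eef_pos: [0.3955, -0.3591, 0.1312]
tool_rot: [0.1, 0.946, -0.031, 0.306]
ft_force: [0.6, 0.3, -1.0]
grip_width: 0.0855
```

```bash
python3 - <<'E'
from h import *
st()
im,P,i=snap("wrist"); save(im,"w1.png"); np.savez("w1.npz",im=im,P=P)
Q=P.reshape(-1,3); k=(Q[:,2]>.02)&(Q[:,2]<.055)&(abs(Q[:,0]-.472)<.075)&(abs(Q[:,1]+.377)<.06)
print(k.sum(),cv2.minAreaRect((Q[k][:,:2]*1000).astype(np.float32)),np.nanpercentile(Q[k][:,2],[50,95]))
E
```

```text
t 2.35 q [-0.97  0.11 -0.65  0.33  0.42 -0.66] p [ 0.3955 -0.3591  0.1312] F [ 0.6  0.3 -1. ] w 0.0855
4478 ((470.841064453125, -376.6623840332031), (50.0982780456543, 90.75716400146484), 78.27619934082031) [0.04225099 0.04559736]
```

View pics/w1.png

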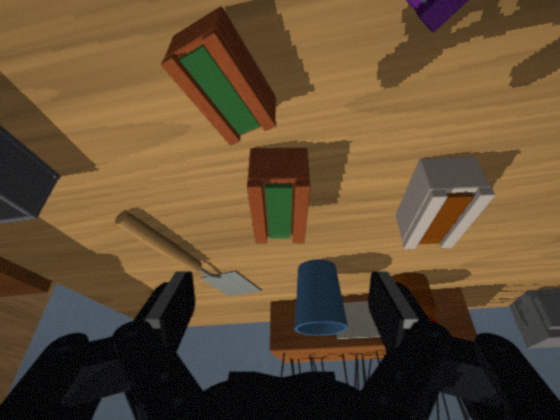

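The wrist view shows the large mould at (278,200), between the fingers, the small look-alike at (222,75) and white at (445,205). The pose agrees within 2 mm.

```bash
python3 - <<'E'
from h import *
az=np.radians(-11.75); m=np.array([.4712,-.3767,.028]); T=np.radians(36)
R1=tool(az,T); a=plan(m,R1,10)
E
```

```text
10 rows shift cm [-0.01   0.     1.487] turn [-0.0003 -0.0002 -0.0008] | goal [ 0.4821 -0.379   0.0126]
```

Call:
play_rows --moves '[[1,[0,0,2],[0,0,-0.003]],[1,[0,0,2],[0,0,-0.003]],[1,[0,0,2],[0,0,0]],[1,[0,0,2],[0,0,0]],[1,[0,0,2],[0,0,0]],[1,[0,0,1.5],[0,0,0]],[1,[0,0,1.5],[0,0,0]],[1,[-0.1,0,1],[0,0,0]],[1,[0,0,0.8],[0,0,0]],[1,[0,0,0],[0,0,0]],[1,[0,0,0],[0,0,0]]]'

```text
clock: 3.32
eef_pos: [0.4831, -0.3812, 0.0153]
tool_rot: [0.098, 0.946, -0.034, 0.308]
ft_force: [0.8, 0.2, 0.2]
grip_width: 0.0855
```

```bash
python3 - <<'E'
from h import *
az=np.radians(-11.75); m=np.array([.4712,-.3767,.028]); T=np.radians(36)
st(); R1=tool(az,T); a=plan(m,R1,1)
E
```

```text
t 3.32 q [-0.84  0.45 -0.62 -0.03  0.35 -0.54] p [ 0.4831 -0.3812  0.0153] F [0.8 0.2 0.2] w 0.0855
1 rows shift cm [0.273 0.202 0.129] turn [-0.0051  0.0014  0.0009] | goal [ 0.4821 -0.379   0.0126]
```

Call:
play_rows --moves '[[1,[0.2,0.2,0.1],[-0.005,0,0]],[1,[0,0,0],[0,0,0]],[-1,[0,0,0],[0,0,0]],[-1,[0,0,0],[0,0,0]],[-1,[0,0,0],[0,0,0]],[-1,[0,0,0],[0,0,0]],[-1,[0,0,0],[0,0,0]],[-1,[0,0,0],[0,0,0]],[-1,[0,0,0],[0,0,0]],[-1,[0,0,0],[0,0,0]]]'

```text
clock: 4.15
eef_pos: [0.4825, -0.3794, 0.014]
tool_rot: [0.097, 0.946, -0.032, 0.309]
ft_force: [-4.5, 0.4, 5.2]
grip_width: 0.0496
```

```bash
python3 - <<'E'
from h import *
st()
im,P,i=snap("wrist"); save(im,"w2.png")
# refine kiln geometry from stored top view: shelf
D=np.load("top.npz"); I=D["im"].astype(int); p=D["P"]
loc=(p-KO)@KR
m=(I.min(2)>110)&(I.max(2)-I.min(2)<60)&(loc[...,2]>.06)&(loc[...,2]<.085)&(abs(loc[...,0])<.08)&(abs(loc[...,1])<.085)
q=loc[m]; print(m.sum(),np.percentile(q,[1,5,50,95,99],axis=0).round(4))
print(cv2.minAreaRect((q[:,:2]*1000).astype(np.float32)))
# lid angle: blue lid top-face plane in scene+top, kiln frame
for n in("scene","top"):
    D=np.load(n+".npz"); I=D["im"].astype(int); l=(D["P"]-KO)@KR
    b=(I[...,2]>60)&(I[...,0]<40)&(l[...,2]>.11)&(abs(l[...,1])<.1)
    q=l[b]; h=np.array([.105,.086]); d=q[:,[0,2]]-h
    for a in np.arange(.85,1.01,.01):
        top=d[:,0]*np.sin(a)+d[:,1]*np.cos(a)  # height above lid plane
        if abs(a*100%3)<.5: print(n,round(a,2),np.percentile(top,[50,90,97]).round(4), np.percentile(-d[:,0]*np.cos(a)+d[:,1]*np.sin(a),[97,99]).round(4))
    r=(I[...,0]>120)&(I[...,1]<50)&(I[...,2]<50)&(l[...,2]>.09)&(l[...,1]>.15)&(l[...,1]<.25)&(abs(l[...,0])<.12)
    q=l[r]; print("lever pts",q.mean(0).round(4),np.median(q,0).round(4),q.min(0).round(3),q.max(0).round(3), np.polyfit(q[:,0],q[:,2],1).round(3))
E
```

```text
t 4.15 q [-0.84  0.45 -0.62 -0.03  0.36 -0.54] p [ 0.4825 -0.3794  0.014 ] F [-4.5  0.4  5.2] w 0.0496
394 [[-0.0452 -0.0441  0.0641]
 [-0.0435 -0.0414  0.0665]
 [-0.0216 -0.0118  0.0714]
 [ 0.012   0.033   0.0766]
 [ 0.0167  0.0418  0.0792]]
((-14.25452995300293, -0.5433273315429688), (88.13188171386719, 64.31117248535156), 89.24208068847656)
scene 0.87 [0.0723 0.08   0.0814] [0.2084 0.2094]
scene 0.9 [0.0694 0.0745 0.0756] [0.2095 0.2102]
scene 0.93 [0.0666 0.0692 0.07  ] [0.2105 0.2111]
scene 0.96 [0.0633 0.0651 0.0659] [0.2116 0.2122]
scene 0.99 [0.0587 0.0634 0.0646] [0.2127 0.2135]
lever pts [-0.0559  0.1825  0.1645] [-0.0563  0.1812  0.1649] [-0.078  0.175  0.147] [-0.036  0.194  0.179] [-0.709  0.125]
top 0.87 [0.0685 0.0782 0.0799] [0.211  0.2121]
top 0.9 [0.0661 0.0727 0.0741] [0.212  0.2132]
top 0.93 [0.0641 0.0676 0.0685] [0.213  0.2142]
top 0.96 [0.0609 0.0636 0.0643] [0.214  0.2153]
top 0.99 [0.0553 0.0616 0.0628] [0.2151 0.2162]
lever pts [-0.06    0.1829  0.1662] [-0.0606  0.1828  0.1671] [-0.081  0.175  0.144] [-0.036  0.192  0.182] [-0.683  0.125]
```

```bash
cat >> h.py <<'E'
def mould_goal(s,c=(.009,0,.072)):
    G=np.load("grip.npz"); yw=yk-float(G["yaw"])
    Z=R.from_euler('z',yw).as_matrix()
    Rg=Z@G["R"]; p=kiln(*c)+Z@G["off"]-s*Rg[:,2]
    return p,Rg
E
python3 - <<'E'
from h import *
o=bot.get_obs(); Rm=R.from_quat(o["tool_rot"]).as_matrix()
y=-Rm[:,1]; print(y); yaw=np.arctan2(y[1],y[0])-np.pi/2; yaw=(yaw+np.pi/2)%np.pi-np.pi/2
print("yaw",np.degrees(yaw))
np.savez("grip.npz",R=Rm,yaw=yaw,off=o["eef_pos"]-np.array([.4712,-.3767,0]))
p1=o["eef_pos"]+[0,0,.12]
plan(p1,Rm,6,grasp=False)
p,Rg=mould_goal(.18); plan(p,Rg,20,p1,Rm,False)
E
```

```text
[-0.20300353 -0.97917679  0.00154509]
yaw -11.712666519552707
6 rows shift cm [-1.18  -0.003 -1.615] turn [0. 0. 0.] | goal [ 0.4825 -0.3793  0.134 ]
20 rows shift cm [-0.332  2.591 -0.365] turn [-0.0034 -0.     -0.0047] | goal [0.5697 0.1315 0.2313]
```

Call:
play_rows --moves '[[-1,[-0.6,0,-0.8],[0,0,0]],[-1,[-1.2,0,-1.6],[0,0,0]],[-1,[-1.2,0,-1.6],[0,0,0]],[-1,[-1.2,0,-1.6],[0,0,0]],[-1,[-1.2,0,-1.6],[0,0,0]],[-1,[-1.2,0,-1.6],[0,0,0]],[-1,[-0.6,0,-0.8],[0,0,0]],[-1,[0,0,0],[0,0,0]]]'

```text
clock: 4.87
eef_pos: [0.485, -0.38, 0.1358]
tool_rot: [0.096, 0.945, -0.033, 0.31]
ft_force: [-0.3, -0.2, -2.8]
grip_width: 0.0492
```

Call:
play_rows --moves '[[-1,[-0.17,1.3,-0.2],[0,0,0]],[-1,[-0.34,2.6,-0.37],[-0.0034,0,-0.0047]],[-1,[-0.34,2.6,-0.37],[-0.0034,0,-0.0047]],[-1,[-0.34,2.6,-0.37],[-0.0034,0,-0.0047]],[-1,[-0.34,2.6,-0.37],[-0.0034,0,-0.0047]],[-1,[-0.34,2.6,-0.37],[-0.0034,0,-0.0047]],[-1,[-0.34,2.6,-0.37],[-0.0034,0,-0.0047]],[-1,[-0.34,2.6,-0.37],[-0.0034,0,-0.0047]],[-1,[-0.34,2.6,-0.37],[-0.0034,0,-0.0047]],[-1,[-0.34,2.6,-0.37],[-0.0034,0,-0.0047]]]'

```text
clock: 5.7
eef_pos: [0.532, -0.1345, 0.1779]
tool_rot: [0.072, 0.949, -0.023, 0.307]
ft_force: [0.1, 0.1, -3.5]
grip_width: 0.0496
```

Call:
play_rows --moves '[[-1,[-0.34,2.6,-0.37],[-0.0034,0,-0.0047]],[-1,[-0.34,2.6,-0.37],[-0.0034,0,-0.0047]],[-1,[-0.34,2.6,-0.37],[-0.0034,0,-0.0047]],[-1,[-0.34,2.6,-0.37],[-0.0034,0,-0.0047]],[-1,[-0.34,2.6,-0.37],[-0.0034,0,-0.0047]],[-1,[-0.34,2.6,-0.37],[-0.0034,0,-0.0047]],[-1,[-0.34,2.6,-0.37],[-0.0034,0,-0.0047]],[-1,[-0.34,2.6,-0.37],[-0.0034,0,-0.0047]],[-1,[-0.34,2.6,-0.37],[-0.0034,0,-0.0047]],[-1,[-0.17,1.3,-0.2],[0,0,0]],[-1,[0,0,0],[0,0,0]]]'

```text
clock: 6.62
eef_pos: [0.5696, 0.1108, 0.2261]
tool_rot: [0.045, 0.95, -0.015, 0.308]
ft_force: [0.9, 0.4, -2.1]
grip_width: 0.0494
```

```bash
python3 - <<'E'
from h import *
st()
p,Rg=mould_goal(.18); plan(p,Rg,2,grasp=False)
p,Rg=mould_goal(.0); plan(p,Rg,1,grasp=False)
im,P,i=snap("wrist"); im2,P2,_=snap("scene")
np.savez("s2.npz",im=im2,P=P2)
save(np.vstack([im[120:420],im2[100:300]]),"w3.png")
E
```

```text
t 6.62 q [ 0.31  0.02 -0.48  0.49 -0.24  0.34] p [0.5696 0.1108 0.2261] F [ 0.9  0.4 -2.1] w 0.0494
2 rows shift cm [-0.08   1.03  -0.264] turn [-0.0015 -0.0019 -0.0028] | goal [0.5697 0.1315 0.2313]
1 rows shift cm [-0.225  2.113 17.469] turn [-0.003  -0.0038 -0.0056] | goal [0.6755 0.1219 0.086 ]
```

View pics/w3.png

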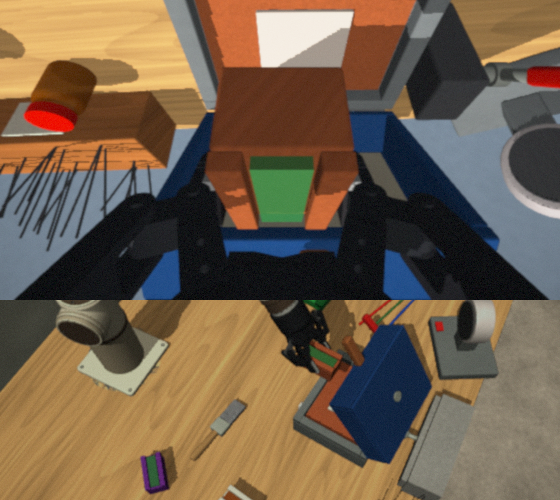

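The picture shows the mould held square in the fingers at (280,150), with the white shelf behind it at (305,40). The shelf, lid and handle are clear.

Call:
play_rows --moves '[[-1,[-0.05,0.6,-0.1],[-0.001,-0.001,-0.002]],[-1,[-0.05,0.8,-0.1],[-0.001,-0.001,-0.002]],[-1,[-0.05,0.6,-0.1],[-0.001,-0.001,-0.002]],[-1,[0,0,0],[0,0,0]],[-1,[0,0,0],[0,0,0]]]'

```text
clock: 7.13
eef_pos: [0.572, 0.1274, 0.2313]
tool_rot: [0.044, 0.949, -0.016, 0.311]
ft_force: [-0.9, 0.6, -2.1]
grip_width: 0.0493
```

```bash
python3 - <<'E'
from h import *
st()
p,Rg=mould_goal(.0); plan(p,Rg,1,grasp=False)
im,P,i=snap("wrist"); I=im.astype(int); l=(P-KO)@KR
m=(I.max(2)-I.min(2)<35)&(l[...,2]>.06)&(l[...,2]<.08)&(abs(l[...,0])<.08)&(abs(l[...,1])<.085)&(I.min(2)>90)
q=l[m]; print(m.sum(),np.percentile(q,[1,5,50,95,99],axis=0).round(4))
r=(l[...,2]>.08)&(l[...,2]<.09)&(l[...,0]<-.05)&(abs(l[...,1])<.13)&(l[...,0]>-.13)
print("rim",r.sum(),np.percentile(l[r],[1,50,99],axis=0).round(4))
E
```

```text
t 7.13 q [ 0.35  0.02 -0.45  0.51 -0.26  0.37] p [0.572  0.1274 0.2313] F [-0.9  0.6 -2.1] w 0.0493
1 rows shift cm [ 0.251  0.453 17.839] turn [-0.0036  0.0023 -0.0034] | goal [0.6755 0.1219 0.086 ]
5363 [[-0.0462 -0.0428  0.07  ]
 [-0.0451 -0.0392  0.0713]
 [-0.0115  0.0006  0.0722]
 [ 0.0347  0.0405  0.0731]
 [ 0.0398  0.044   0.0734]]
rim 10155 [[-0.1065 -0.1172  0.0804]
 [-0.0962  0.0019  0.0851]
 [-0.0526  0.1183  0.0866]]
```

Call:
play_rows --moves '[[-1,[0.05,0.1,0.8],[-0.001,0,-0.001]],[-1,[0.05,0.1,1.6],[-0.001,0,-0.001]],[-1,[0.05,0.1,1.6],[-0.001,0,-0.001]],[-1,[0.05,0.1,1.6],[0,0,0]],[-1,[0.05,0.05,1.6],[0,0,0]],[-1,[0,0,1.6],[0,0,0]],[-1,[0,0,1.6],[0,0,0]],[-1,[0,0,1.6],[0,0,0]],[-1,[0,0,1.6],[0,0,0]],[-1,[0,0,0.8],[0,0,0]],[-1,[0,0,0],[0,0,0]],[-1,[0,0,0],[0,0,0]]]'

```text
clock: 8.18
eef_pos: [0.6548, 0.1236, 0.1127]
tool_rot: [0.042, 0.95, -0.015, 0.31]
ft_force: [-0.5, -0.1, -2.6]
grip_width: 0.0489
```

```bash
python3 - <<'E'
from h import *
st()
p,Rg=mould_goal(.0); plan(p,Rg,1,grasp=False)
E
```

```text
t 8.18 q [ 0.29  0.32 -0.46  0.2  -0.22  0.31] p [0.6548 0.1236 0.1127] F [-0.5 -0.1 -2.6] w 0.0489
1 rows shift cm [-0.097  0.02   3.381] turn [-0.0015  0.0006 -0.0006] | goal [0.6755 0.1219 0.086 ]
```

Call:
play_rows --moves '[[-1,[0,0,0.6],[0,0,0]],[-1,[0,0,0.8],[0,0,0]],[-1,[-0.05,0,0.6],[0,0,0]],[-1,[-0.05,0,0.5],[0,0,0]],[-1,[0,0,0.2],[0,0,0]],[-1,[0,0,0],[0,0,0]],[-1,[0,0,0],[0,0,0]],[-1,[0,0,0],[0,0,0]]]'

```text
clock: 8.85
eef_pos: [0.6718, 0.1226, 0.0925]
tool_rot: [0.042, 0.949, -0.015, 0.311]
ft_force: [-0.3, 0.7, -2.6]
grip_width: 0.0494
```

```bash
python3 - <<'E'
from h import *
st()
p,Rg=mould_goal(.0); plan(p,Rg,1,grasp=False)
E
```

```text
t 8.85 q [ 0.27  0.37 -0.44  0.16 -0.21  0.3 ] p [0.6718 0.1226 0.0925] F [-0.3  0.7 -2.6] w 0.0494
1 rows shift cm [ 0.092 -0.031  0.743] turn [-0.0006  0.0022 -0.0005] | goal [0.6755 0.1219 0.086 ]
```

Call:
play_rows --moves '[[-1,[0.02,0,0.2],[0,0,0]],[-1,[0.02,0,0.2],[0,0,0]],[-1,[0.02,0,0.15],[0,0,0]],[-1,[0,0,0],[0,0,0]],[-1,[0,0,0],[0,0,0]]]'

```text
clock: 9.27
eef_pos: [0.6745, 0.1223, 0.0873]
tool_rot: [0.042, 0.949, -0.015, 0.311]
ft_force: [0.0, -0.4, -2.8]
grip_width: 0.0491
```

Call:
play_rows --moves '[[-1,[0.04,0,0.08],[0,0,0]],[-1,[0.04,0,0.08],[0,0,0]],[-1,[0,0,0],[0,0,0]],[-1,[0,0,0],[0,0,0]]]'

```text
clock: 9.6
eef_pos: [0.675, 0.1223, 0.0861]
tool_rot: [0.042, 0.949, -0.015, 0.311]
ft_force: [-0.6, -1.0, -1.4]
grip_width: 0.0492
```

Contact is just starting. I'll keep lowering in small steps.

Call:
play_rows --moves '[[-1,[0.03,0,0.04],[0,0,0]],[-1,[0.03,0,0.04],[0,0,0]],[-1,[0,0,0],[0,0,0]],[-1,[0,0,0],[0,0,0]]]'

```text
clock: 9.93
eef_pos: [0.6752, 0.1223, 0.086]
tool_rot: [0.042, 0.949, -0.015, 0.312]
ft_force: [-5.7, -1.5, 5.4]
grip_width: 0.0492
```

Call:
play_rows --moves '[[-1,[0.03,0,0.04],[0,0,0]],[-1,[0,0,0],[0,0,0]],[-1,[0,0,0],[0,0,0]]]'

```text
clock: 10.18
eef_pos: [0.6752, 0.1223, 0.086]
tool_rot: [0.042, 0.949, -0.015, 0.312]
ft_force: [-7.4, -0.9, 7.3]
grip_width: 0.0493
```

Call:
play_rows --moves '[[0.3,[0,0,0],[0,0,0]],[0.4,[0,0,0],[0,0,0]],[0.6,[0,0,0],[0,0,0]],[0.8,[0,0,0],[0,0,0]],[0.8,[0,0,0],[0,0,0]],[0.8,[0,0,0],[0,0,0]]]'

```text
clock: 10.68
eef_pos: [0.675, 0.1222, 0.0842]
tool_rot: [0.042, 0.949, -0.015, 0.311]
ft_force: [0.5, -0.6, 0.2]
grip_width: 0.0769
```

Call:
play_rows --moves '[[0.8,[0,0,-0.6],[0,0,0]],[0.8,[0,0,-1.2],[0,0,0]],[0.8,[0,0,-1.8],[0,0,0]],[0.8,[0,0,-2],[0,0,0]],[0.8,[0,0,-2],[0,0,0]],[0.8,[0,0,-2],[0,0,0]],[0.8,[0,0,-2],[0,0,0]],[0.8,[0,0,-2],[0,0,0]],[0.8,[0,0,-2],[0,0,0]],[0.8,[0,0,-2],[0,0,0]],[0.8,[0,0,-1],[0,0,0]],[0.8,[0,0,0],[0,0,0]]]'

```text
clock: 11.68
eef_pos: [0.5656, 0.1329, 0.2374]
tool_rot: [0.042, 0.949, -0.014, 0.313]
ft_force: [-0.1, -0.4, -0.1]
grip_width: 0.0771
```

```bash
python3 - <<'E'
from h import *
st()
im,P,i=snap("wrist"); save(im,"w4.png"); l=(P-KO)@KR
np.savez("w4.npz",im=im,P=P)
m=(l[...,2]>.1)&(l[...,2]<.122)&(abs(l[...,0]-.01)<.08)&(abs(l[...,1])<.06)
print(m.sum(),cv2.minAreaRect((l[m][:,:2]*1000).astype(np.float32)),np.percentile(l[m][:,2],[50,95]))
E
```

```text
t 11.68 q [ 0.37  0.01 -0.46  0.52 -0.26  0.38] p [0.5656 0.1329 0.2374] F [-0.1 -0.4 -0.1] w 0.0771
3279 ((8.73397445678711, 0.5081329345703125), (90.72589874267578, 50.10690689086914), 0.012527750805020332) [0.11449359 0.11774635]
```

View pics/w4.png

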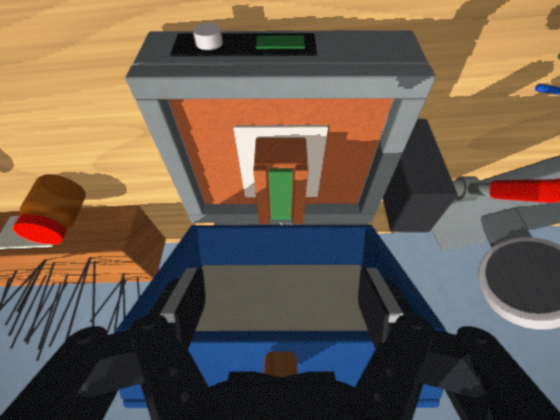

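The mould stands square on the shelf at image (280,180), measured at (8.7, 0.5) mm in the kiln frame. The shelf centre is about (8.8, 0.6). The handle is at (280,362).

```bash
cat >> h.py <<'E'
HG=np.array([.105,.086])
def lidpose(a,t):
    """grasp point and tool rot for lid angle a, tool tilt t"""
    c,s=np.cos(a),np.sin(a)
    return kiln(HG[0]-.262*c+.015*s,0.0005,HG[1]+.262*s+.015*c), tool(yk,t)
E
python3 - <<'E'
from h import *
for n in("scene","top","s2"):
    D=np.load(n+".npz"); I=D["im"].astype(int); l=(D["P"]-KO)@KR; d=l[...,[0,2]]-HG
    a=.945; f=-d[...,0]*np.cos(a)+d[...,1]*np.sin(a); u=d[...,0]*np.sin(a)+d[...,1]*np.cos(a)
    m=(f>.22)&(f<.31)&(abs(l[...,1])<.03)&(abs(u-.015)<.03)&(I[...,0]>I[...,2]+20)
    q=np.stack([f[m],l[...,1][m],u[m]],1)
    if len(q): print(n,len(q),np.percentile(q,[3,50,97],axis=0).round(4))
p1,R1=kiln(-.16,0,.40),tool(yk,.3)
g,_=plan(p1,R1,7)
p2,R2=kiln(-.036,.0005,.39),tool(yk,0)
plan(p2,R2,7,g,R1)
E
```

```text
scene 332 [[ 0.223  -0.0111  0.0117]
 [ 0.2577 -0.0053  0.024 ]
 [ 0.2846  0.0096  0.027 ]]
top 127 [[ 0.2259 -0.0111  0.0106]
 [ 0.2696 -0.0014  0.0227]
 [ 0.2876  0.0093  0.0258]]
s2 333 [[ 0.222  -0.011   0.0109]
 [ 0.2578 -0.0051  0.0239]
 [ 0.2851  0.0098  0.0269]]
7 rows shift cm [-0.173 -0.012 -2.285] turn [-0.0001  0.0479 -0.    ] | goal [0.5012 0.1375 0.3818]
7 rows shift cm [-1.646  0.007  0.443] turn [-0.      0.0429 -0.    ] | goal [0.6192 0.1277 0.371 ]
```

Call:
play_rows --moves '[[0.8,[-0.1,0,-1.3],[0,0.02,0]],[0.8,[-0.17,0,-2.3],[0,0.048,0]],[0.8,[-0.17,0,-2.3],[0,0.048,0]],[0.8,[-0.17,0,-2.3],[0,0.048,0]],[0.8,[-0.17,0,-2.3],[0,0.048,0]],[0.8,[-0.17,0,-2.3],[0,0.048,0]],[0.8,[-0.17,0,-2.3],[0,0.048,0]],[0.8,[-0.1,0,-1.2],[0,0.028,0]]]'

```text
clock: 12.4
eef_pos: [0.5007, 0.1386, 0.3848]
tool_rot: [0.044, 0.988, -0.007, 0.148]
ft_force: [1.0, -0.0, 1.1]
grip_width: 0.0768
```

Call:
play_rows --moves '[[0.8,[-0.8,0,0.2],[0,0.02,0]],[0.8,[-1.65,0,0.44],[0,0.043,0]],[0.8,[-1.65,0,0.44],[0,0.043,0]],[0.8,[-1.65,0,0.44],[0,0.043,0]],[0.8,[-1.65,0,0.44],[0,0.043,0]],[0.8,[-1.65,0,0.44],[0,0.043,0]],[0.8,[-1.65,0,0.44],[0,0.043,0]],[0.8,[-0.8,0,0.2],[0,0.022,0]],[0.8,[0,0,0],[0,0,0]],[0.8,[0,0,0],[0,0,0]]]'

```text
clock: 13.23
eef_pos: [0.6184, 0.1276, 0.3688]
tool_rot: [0.045, 0.999, -0.001, -0.004]
ft_force: [-1.0, 0.2, 0.2]
grip_width: 0.0768
```

```bash
python3 - <<'E'
from h import *
st()
p,Rg=lidpose(.945,0); plan(p,Rg,1)
im,P,i=snap("wrist"); l=(P-KO)@KR; d=l[...,[0,2]]-HG; I=im.astype(int)
a=.945; f=-d[...,0]*np.cos(a)+d[...,1]*np.sin(a); u=d[...,0]*np.sin(a)+d[...,1]*np.cos(a)
m=(f>.22)&(f<.31)&(abs(l[...,1])<.025)&(abs(u-.015)<.03)&(I[...,0]>I[...,2]+20)
q=np.stack([f[m],l[...,1][m],u[m]],1); print(len(q),np.percentile(q,[3,50,97],axis=0).round(4))
save(im,"w5.png")
E
```

```text
t 13.23 q [ 0.2   0.56  0.83  1.85 -0.    0.29] p [0.6184 0.1276 0.3688] F [-1.   0.2  0.2] w 0.0768
1 rows shift cm [-0.11   0.04   8.061] turn [-0.003  -0.0074 -0.0018] | goal [0.6189 0.1277 0.2881]
1245 [[ 0.2287 -0.0093  0.0093]
 [ 0.2843  0.0004  0.0213]
 [ 0.2865  0.0102  0.0252]]
```

View pics/w5.png

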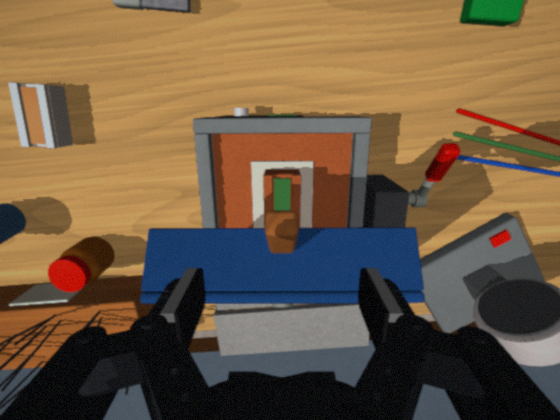

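Handle at (281,225), centred between the fingers. I'm descending.

Call:
play_rows --moves '[[0.8,[0,0,0.6],[0,-0.007,0]],[0.8,[0,0,1.2],[0,0,0]],[0.8,[-0.1,0,1.4],[0,0,0]],[0.8,[0,0,1.4],[0,0,0]],[0.8,[0,0,1.4],[0,0,0]],[0.8,[0,0,1.2],[0,0,0]],[0.8,[0,0,0.8],[0,0,0]],[0.8,[0,0,0],[0,0,0]],[0.8,[0,0,0],[0,0,0]]]'

```text
clock: 14.03
eef_pos: [0.6178, 0.1278, 0.2931]
tool_rot: [0.044, 0.999, -0.001, 0.002]
ft_force: [-0.5, 0.1, 0.9]
grip_width: 0.0768
```

```bash
python3 - <<'E'
from h import *
st(); p,Rg=lidpose(.945,0); plan(p,Rg,1)
E
```

```text
t 14.03 q [ 0.21  0.51  0.55  1.61 -0.    0.29] p [0.6178 0.1278 0.2931] F [-0.5  0.1  0.9] w 0.0768
1 rows shift cm [-0.102 -0.     0.497] turn [-0.0016  0.0045 -0.0005] | goal [0.6189 0.1277 0.2881]
```

Call:
play_rows --moves '[[0.8,[-0.1,0,0.5],[0,0,0]],[0.8,[0,0,0],[0,0,0]],[0.3,[0,0,0],[0,0,0]],[-0.2,[0,0,0],[0,0,0]],[-0.4,[0,0,0],[0,0,0]],[-0.6,[0,0,0],[0,0,0]],[-1,[0,0,0],[0,0,0]],[-1,[0,0,0],[0,0,0]],[-1,[0,0,0],[0,0,0]],[-1,[0,0,0],[0,0,0]],[-1,[0,0,0],[0,0,0]]]'

```text
clock: 14.95
eef_pos: [0.6195, 0.1273, 0.2875]
tool_rot: [0.044, 0.999, -0.001, 0.002]
ft_force: [-0.6, -1.8, 1.0]
grip_width: 0.0214
```

```bash
cat >> h.py <<'E'
def lidrow(a0,a1,n,a_ref=.945):
    """constant row rotating the measured tool pose about the hinge from lid angle a0 to a1"""
    o=bot.get_obs(); R0=R.from_quat(o["tool_rot"]).as_matrix(); p0=o["eef_pos"]
    h=kiln(HG[0],0,HG[1]); Q=R.from_rotvec((a0-a1)*-KR[:,1]).as_matrix()
    return plan(h+Q@(p0-h),Q@R0,n,grasp=False)
def lidang():
    o=bot.get_obs(); Rm=R.from_quat(o["tool_rot"]).as_matrix(); g=o["eef_pos"]-GP*Rm[:,2]
    l=(g-KO)@KR; d=l[[0,2]]-HG; print("grasp lid-angle",np.arctan2(d[1],-d[0])-np.arctan2(.015,.262),"r",np.hypot(*d),"tilt",np.arctan2(Rm[:,2]@KR[:,0],-Rm[2,2]))
E
python3 - <<'E'
from h import *
st(); lidang(); lidrow(.945,0,36); lidrow(.945,.845,4)
E
```

```text
t 14.95 q [ 0.2   0.51  0.54  1.6  -0.    0.29] p [0.6195 0.1273 0.2875] F [-0.6 -1.8  1. ] w 0.0214
grasp lid-angle 0.9454245461543811 r 0.26156793748877455 tilt 0.0039464528731671476
36 rows shift cm [0.525 0.    0.374] turn [-0.     -0.0262  0.0001] | goal [0.5149 0.1365 0.09  ]
4 rows shift cm [0.501 0.    0.356] turn [-0.     -0.025   0.0001] | goal [0.6001 0.129  0.2724]
```

Gripped at 21 mm, with the lid angle at 0.945. I'm following round the hinge.

Call:
play_rows --moves '[[-1,[0.26,0,0.19],[0,-0.0131,0]],[-1,[0.525,0,0.374],[0,-0.0262,0]],[-1,[0.525,0,0.374],[0,-0.0262,0]],[-1,[0.525,0,0.374],[0,-0.0262,0]],[-1,[0.525,0,0.374],[0,-0.0262,0]],[-1,[0.525,0,0.374],[0,-0.0262,0]],[-1,[0.26,0,0.19],[0,-0.0131,0]],[-1,[0,0,0],[0,0,0]]]'

```text
clock: 15.62
eef_pos: [0.5889, 0.1299, 0.2625]
tool_rot: [0.044, 0.996, -0.005, 0.08]
ft_force: [-1.1, -1.9, -0.4]
grip_width: 0.0212
```

```bash
python3 - <<'E'
from h import *
st(); lidang(); lidrow(.945,.445,20)
E
```

```text
t 15.62 q [ 0.24  0.32  0.17  1.28 -0.05  0.33] p [0.5889 0.1299 0.2625] F [-1.1 -1.9 -0.4] w 0.0212
grasp lid-angle 0.7844956920301244 r 0.2617867144104497 tilt 0.16130853350431468
20 rows shift cm [0.5   0.001 0.358] turn [-0.     -0.025   0.0001] | goal [0.5255 0.1354 0.1587]
```

Call:
play_rows --moves '[[-1,[0.26,0,0.19],[0,-0.0131,0]],[-1,[0.525,0,0.374],[0,-0.0262,0]],[-1,[0.525,0,0.374],[0,-0.0262,0]],[-1,[0.525,0,0.374],[0,-0.0262,0]],[-1,[0.525,0,0.374],[0,-0.0262,0]],[-1,[0.525,0,0.374],[0,-0.0262,0]],[-1,[0.525,0,0.374],[0,-0.0262,0]],[-1,[0.525,0,0.374],[0,-0.0262,0]],[-1,[0.525,0,0.374],[0,-0.0262,0]],[-1,[0.525,0,0.374],[0,-0.0262,0]],[-1,[0.26,0,0.19],[0,-0.0131,0]],[-1,[0,0,0],[0,0,0]]]'

```text
clock: 16.62
eef_pos: [0.5488, 0.1333, 0.212]
tool_rot: [0.043, 0.977, -0.01, 0.209]
ft_force: [-5.3, -3.2, 3.6]
grip_width: 0.0208
```

```bash
python3 - <<'E'
from h import *
st(); lidang(); lidrow(.52,0,20)
E
```

```text
t 16.62 q [ 0.33  0.1  -0.31  0.77 -0.17  0.38] p [0.5488 0.1333 0.212 ] F [-5.3 -3.2  3.6] w 0.0208
grasp lid-angle 0.5214653854446702 r 0.2620059108825878 tilt 0.4219994038682493
20 rows shift cm [0.519 0.001 0.374] turn [ 0.     -0.026   0.0001] | goal [0.5143 0.1363 0.0902]
```

Call:
play_rows --moves '[[-1,[0.26,0,0.19],[0,-0.0131,0]],[-1,[0.52,0,0.374],[0,-0.0262,0]],[-1,[0.52,0,0.374],[0,-0.0262,0]],[-1,[0.52,0,0.374],[0,-0.0262,0]],[-1,[0.52,0,0.374],[0,-0.0262,0]],[-1,[0.52,0,0.374],[0,-0.0262,0]],[-1,[0.52,0,0.374],[0,-0.0262,0]],[-1,[0.52,0,0.374],[0,-0.0262,0]],[-1,[0.52,0,0.374],[0,-0.0262,0]],[-1,[0.52,0,0.374],[0,-0.0262,0]],[-1,[0.26,0,0.19],[0,-0.0131,0]],[-1,[0,0,0],[0,0,0]]]'

```text
clock: 17.62
eef_pos: [0.5228, 0.1354, 0.1514]
tool_rot: [0.041, 0.942, -0.016, 0.333]
ft_force: [-6.1, -1.5, 0.4]
grip_width: 0.0211
```

```bash
python3 - <<'E'
from h import *
st(); lidang()
E
```

```text
t 17.62 q [ 0.43  0.04 -0.72  0.2  -0.32  0.42] p [0.5228 0.1354 0.1514] F [-6.1 -1.5  0.4] w 0.0211
grasp lid-angle 0.2536590287965131 r 0.2621916687621502 tilt 0.6808444109415746
```

```bash
python3 - <<'E'
from h import *
p,Rg=lidpose(.12,.70); g,_=plan(p,Rg,6)
p2,R2=lidpose(.0,.72); plan(p2,R2,6,g,Rg)
E
```

```text
6 rows shift cm [0.465 0.013 0.345] turn [-0.0004 -0.0032  0.0004] | goal [0.5145 0.1369 0.1177]
6 rows shift cm [0.379 0.    0.356] turn [-0.     -0.0033  0.    ] | goal [0.5111 0.1372 0.0867]
```

Call:
play_rows --moves '[[-1,[0.23,0,0.17],[0,-0.002,0]],[-1,[0.46,0,0.34],[0,-0.003,0]],[-1,[0.46,0,0.34],[0,-0.003,0]],[-1,[0.46,0,0.34],[0,-0.003,0]],[-1,[0.46,0,0.34],[0,-0.003,0]],[-1,[0.46,0,0.34],[0,-0.003,0]],[-1,[0.23,0,0.17],[0,-0.002,0]],[-1,[0,0,0],[0,0,0]]]'

```text
clock: 18.28
eef_pos: [0.515, 0.136, 0.1181]
tool_rot: [0.04, 0.939, -0.017, 0.342]
ft_force: [-4.9, -2.3, 0.2]
grip_width: 0.0211
```

```bash
python3 - <<'E'
from h import *
st(); lidang()
p2,R2=lidpose(.0,.72); plan(p2,R2,6)
E
```

```text
t 18.28 q [ 0.45  0.09 -0.8   0.05 -0.34  0.42] p [0.515  0.136  0.1181] F [-4.9 -2.3  0.2] w 0.0211
grasp lid-angle 0.12181704081212014 r 0.26190781140738717 tilt 0.6990803659399606
6 rows shift cm [0.39  0.014 0.354] turn [-0.0005 -0.0035  0.0005] | goal [0.5111 0.1372 0.0867]
```

Call:
play_rows --moves '[[-1,[0.2,0,0.18],[0,-0.003,0]],[-1,[0.39,0,0.35],[0,-0.003,0]],[-1,[0.39,0,0.35],[0,-0.003,0]],[-1,[0.39,0,0.35],[0,-0.003,0]],[-1,[0.3,0,0.27],[0,-0.003,0]],[-1,[0.2,0,0.18],[0,-0.003,0]],[-1,[0.15,0,0.13],[0,0,0]],[-1,[0.1,0,0.1],[0,0,0]],[-1,[0,0,0],[0,0,0]],[-1,[0,0,0],[0,0,0]]]'

```text
clock: 19.12
eef_pos: [0.5119, 0.1364, 0.0902]
tool_rot: [0.04, 0.935, -0.017, 0.351]
ft_force: [-5.5, -1.2, -1.4]
grip_width: 0.0217
```

```bash
python3 - <<'E'
from h import *
st(); lidang()
p2,R2=lidpose(.0,.72); plan(p2,R2,1)
E
```

```text
t 19.12 q [ 0.46  0.15 -0.86 -0.08 -0.35  0.43] p [0.5119 0.1364 0.0902] F [-5.5 -1.2 -1.4] w 0.0217
grasp lid-angle 0.013657250860427433 r 0.26180188982412433 tilt 0.7175880716495711
1 rows shift cm [0.292 0.075 0.21 ] turn [-0.0028 -0.0024  0.0025] | goal [0.5111 0.1372 0.0867]
```

Call:
play_rows --moves '[[-1,[0.08,0,0.08],[0,0,0]],[-1,[0.08,0,0.08],[0,0,0]],[-1,[0.08,0,0.08],[0,0,0]],[-1,[0,0,0],[0,0,0]],[-1,[0,0,0],[0,0,0]]]'

```text
clock: 19.53
eef_pos: [0.5117, 0.1363, 0.0871]
tool_rot: [0.041, 0.935, -0.017, 0.351]
ft_force: [-6.1, -1.7, 0.3]
grip_width: 0.0214
```

Call:
play_rows --moves '[[-1,[0.07,0,0.07],[0,0,0]],[-1,[0.07,0,0.07],[0,0,0]],[-1,[0,0,0],[0,0,0]],[-1,[0,0,0],[0,0,0]]]'

```text
clock: 19.87
eef_pos: [0.5117, 0.1364, 0.086]
tool_rot: [0.041, 0.935, -0.017, 0.352]
ft_force: [-13.2, -2.1, 8.7]
grip_width: 0.0218
```

```bash
python3 - <<'E'
from h import *
st(); lidang()
E
```

```text
t 19.87 q [ 0.46  0.16 -0.87 -0.1  -0.35  0.43] p [0.5117 0.1364 0.086 ] F [-13.2  -2.1   8.7] w 0.0218
grasp lid-angle -0.0025367102646278034 r 0.2617227372383483 tilt 0.7197814509168942
```

The lid is on the rim: contact force has risen and the angle is about 0. Releasing and backing off along the tool axis.

Call:
play_rows --moves '[[-0.2,[0,0,0],[0,0,0]],[0.2,[0,0,0],[0,0,0]],[0.5,[0,0,0],[0,0,0]],[0.5,[0,0,0],[0,0,0]],[0.5,[0,0,0],[0,0,0]],[0.5,[0,0,-0.6],[0,0,0]],[0.5,[0,0,-1.2],[0,0,0]],[0.5,[0,0,-2],[0,0,0]],[0.5,[0,0,-2],[0,0,0]],[0.5,[0,0,-2],[0,0,0]],[0.5,[0,0,-2],[0,0,0]],[0.5,[0,0,-1],[0,0,0]]]'

```text
clock: 20.87
eef_pos: [0.441, 0.1433, 0.1695]
tool_rot: [0.041, 0.934, -0.016, 0.354]
ft_force: [-0.2, -0.1, 0.7]
grip_width: 0.0643
```

```bash
python3 - <<'E'
from h import *
st()
im,P,i=snap("scene"); save(im,"s3.png")
I=im.astype(int); l=(P-KO)@KR
b=(I[...,2]>60)&(I[...,0]<40)&(l[...,2]>.1)&(abs(l[...,1])<.11)&(abs(l[...,0])<.12)
q=l[b]; A=np.c_[q[:,:2],np.ones(len(q))]; t=q[:,2]>np.percentile(q[:,2],40)
print("lid top plane",np.linalg.lstsq(A[t],q[t,2],rcond=None)[0].round(4),np.percentile(q[:,2],[50,98]))
r=(I[...,0]>120)&(I[...,1]<50)&(I[...,2]<50)&(l[...,2]>.09)&(l[...,1]>.15)&(l[...,1]<.25)&(abs(l[...,0])<.12)
print("lever",r.sum(),np.percentile(l[r],[2,50,98],axis=0).round(4))
# lever push: shut fingers, tilt .35, TCP over grip
p,Rg=kiln(-.075,.185,.25),tool(yk,.0)
g,_=plan(p,Rg,16,grasp=False)
E
```

```text
t 20.87 q [ 0.59 -0.14 -0.85  0.26 -0.43  0.54] p [0.441  0.1433 0.1695] F [-0.2 -0.1  0.7] w 0.0643
lid top plane [0.0003 0.0006 0.152 ] [0.15082044 0.15456636]
lever 115 [[-0.0753  0.1751  0.1466]
 [-0.0543  0.1821  0.1638]
 [-0.0336  0.192   0.178 ]]
16 rows shift cm [-1.018  1.151 -0.136] turn [ 0.      0.0453 -0.    ] | goal [0.5965 0.3149 0.25  ]
```

View pics/s3.png

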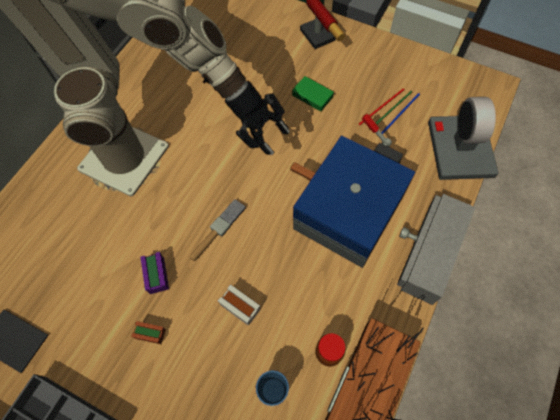

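The scene picture shows the lid flat and shut at (355,195) (top plane at 152 mm) and the white mould, tin, jar and cup in place. The red lever is at (372,122), still raised at about 0.75 rad.

```bash
python3 - <<'E'
from h import *
p,Rg=kiln(-.065,.185,.25),tool(yk,.0)
g,_=plan(p,Rg,18,grasp=False)
E
```

```text
18 rows shift cm [-0.957  1.023 -0.102] turn [ 0.      0.0403 -0.    ] | goal [0.6065 0.314  0.25  ]
```

Call:
play_rows --moves '[[-1,[-0.5,0.5,-0.1],[0,0.02,0]],[-1,[-0.96,1.02,-0.1],[0,0.04,0]],[-1,[-0.96,1.02,-0.1],[0,0.04,0]],[-1,[-0.96,1.02,-0.1],[0,0.04,0]],[-1,[-0.96,1.02,-0.1],[0,0.04,0]],[-1,[-0.96,1.02,-0.1],[0,0.04,0]],[-1,[-0.96,1.02,-0.1],[0,0.04,0]],[-1,[-0.96,1.02,-0.1],[0,0.04,0]],[-1,[-0.96,1.02,-0.1],[0,0.04,0]],[-1,[-0.96,1.02,-0.1],[0,0.04,0]]]'

```text
clock: 21.75
eef_pos: [0.5227, 0.2336, 0.2235]
tool_rot: [0.044, 0.985, -0.008, 0.169]
ft_force: [0.4, 0.4, -0.2]
grip_width: 0.0004
```

Call:
play_rows --moves '[[-1,[-0.96,1.02,-0.1],[0,0.04,0]],[-1,[-0.96,1.02,-0.1],[0,0.04,0]],[-1,[-0.96,1.02,-0.1],[0,0.04,0]],[-1,[-0.96,1.02,-0.1],[0,0.04,0]],[-1,[-0.96,1.02,-0.1],[0,0.04,0]],[-1,[-0.96,1.02,-0.1],[0,0.04,0]],[-1,[-0.96,1.02,-0.1],[0,0.04,0]],[-1,[-0.96,1.02,-0.1],[0,0.04,0]],[-1,[-0.5,0.5,-0.1],[0,0.025,0]],[-1,[0,0,0],[0,0,0]],[-1,[0,0,0],[0,0,0]]]'

```text
clock: 22.67
eef_pos: [0.6084, 0.3125, 0.2457]
tool_rot: [0.045, 0.999, -0.001, -0.002]
ft_force: [0.7, 0.3, 0.3]
grip_width: -0.0
```

```bash
python3 - <<'E'
from h import *
st()
plan(kiln(-.065,.185,.195),tool(yk,0),1,grasp=False)
im,P,i=snap("wrist"); I=im.astype(int); l=(P-KO)@KR
r=(I[...,0]>120)&(I[...,1]<50)&(I[...,2]<50)&(l[...,2]>.09)&(l[...,1]>.15)&(l[...,1]<.25)&(abs(l[...,0])<.12)
print("lever",r.sum(),np.percentile(l[r],[2,50,98],axis=0).round(4))
save(im,"w6.png")
E
```

```text
t 22.67 q [ 0.47  0.64  0.66  1.59 -0.    0.56] p [0.6084 0.3125 0.2457] F [0.7 0.3 0.3] w -0.0
1 rows shift cm [0.183 0.146 5.068] turn [-0.0029 -0.0043 -0.0013] | goal [0.6065 0.314  0.195 ]
lever 915 [[-0.081   0.1771  0.1495]
 [-0.066   0.1851  0.1718]
 [-0.0366  0.1925  0.1788]]
```

View pics/w6.png

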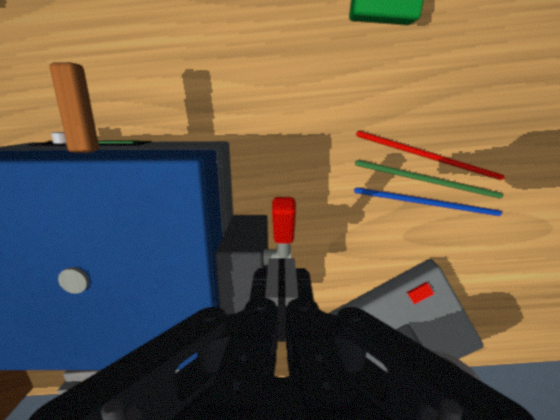

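The red lever grip at (284,220) is in line with the shut fingertips. I'm pushing down.

Call:
play_rows --moves '[[-1,[0.1,0.1,0.6],[0,-0.004,0]],[-1,[0.1,0,1.2],[0,0,0]],[-1,[0,0,1.2],[0,0,0]],[-1,[0,0,1.2],[0,0,0]],[-1,[0,0,0.6],[0,0,0]],[-1,[0,0,0.5],[0,0,0]],[-1,[0,0,0.5],[0,0,0]],[-1,[0,0,0.5],[0,0,0]],[-1,[0,0,0.5],[0,0,0]],[-1,[0,0,0.5],[0,0,0]]]'

```text
clock: 23.55
eef_pos: [0.6064, 0.3139, 0.1751]
tool_rot: [0.044, 0.999, -0.0, 0.001]
ft_force: [-0.1, 0.7, 3.2]
grip_width: 0.0001
```

Call:
play_rows --moves '[[-1,[0.05,0,0.5],[0,0,0]],[-1,[0.05,0,0.5],[0,0,0]],[-1,[0.05,0,0.5],[0,0,0]],[-1,[0.05,0,0.5],[0,0,0]],[-1,[0.05,0,0.5],[0,0,0]],[-1,[0.05,0,0.5],[0,0,0]],[-1,[0,0,0.5],[0,0,0]],[-1,[0,0,0.5],[0,0,0]],[-1,[0,0,0],[0,0,0]],[-1,[0,0,0],[0,0,0]]]'

```text
clock: 24.38
eef_pos: [0.6029, 0.3135, 0.1336]
tool_rot: [0.044, 0.999, -0.001, 0.0]
ft_force: [0.3, -0.1, 0.5]
grip_width: 0.0001
```

```bash
python3 - <<'E'
from h import *
st()
plan(kiln(-.07,.185,.118),tool(yk,0),1,grasp=False)
E
```

```text
t 24.38 q [ 0.48  0.65  0.39  1.31 -0.    0.57] p [0.6029 0.3135 0.1336] F [ 0.3 -0.1  0.5] w 0.0001
1 rows shift cm [0.145 0.08  1.564] turn [-0.0029  0.0002 -0.0009] | goal [0.6015 0.3144 0.118 ]
```

Call:
play_rows --moves '[[-1,[0,0,0.4],[0,0,0]],[-1,[0,0,0.4],[0,0,0]],[-1,[0,0,0.4],[0,0,0]],[-1,[0,0,0.2],[0,0,0]],[-1,[0,0,0.1],[0,0,0]],[-1,[0,0,0.1],[0,0,0]],[-1,[0,0,0],[0,0,0]]]'

```text
clock: 24.97
eef_pos: [0.6031, 0.3137, 0.1184]
tool_rot: [0.044, 0.999, -0.001, 0.0]
ft_force: [-0.6, 0.0, 0.2]
grip_width: -0.0002
```

Call:
play_rows --moves '[[-1,[0,0,0.15],[0,0,0]],[-1,[0,0,0.1],[0,0,0]],[-1,[0,0,0],[0,0,0]],[-1,[0,0,0],[0,0,0]]]'

```text
clock: 25.3
eef_pos: [0.6034, 0.3138, 0.118]
tool_rot: [0.044, 0.999, -0.001, 0.001]
ft_force: [-4.0, -0.8, 7.8]
grip_width: 0.0001
```

Call:
play_rows --moves '[[-1,[0,0,0.15],[0,0,0]],[-1,[0,0,0],[0,0,0]],[-1,[0,0,0],[0,0,0]]]'

```text
clock: 25.55
eef_pos: [0.6034, 0.3138, 0.1179]
tool_rot: [0.044, 0.999, -0.0, 0.002]
ft_force: [-5.9, -1.8, 12.8]
grip_width: 0.0002
```

Call:
play_rows --moves '[[-1,[0,0,-0.5],[0,0,0]],[-1,[0,0,-1],[0,0,0]],[-1,[0,0,-2],[0,0,0]],[-1,[0,0,-2],[0,0,0]],[-1,[0,0,-2],[0,0,0]],[-1,[0,0,-2],[0,0,0]],[-1,[0,0,-2],[0,0,0]],[-1,[0.5,0,-1],[0,0,0]],[-1,[0,0,0],[0,0,0]],[-1,[0,0,0],[0,0,0]]]'

```text
clock: 26.38
eef_pos: [0.5981, 0.3146, 0.2398]
tool_rot: [0.044, 0.999, -0.001, 0.001]
ft_force: [0.0, 0.2, -0.6]
grip_width: -0.0003
```

```bash
python3 - <<'E'
from h import *
st()
im,P,i=snap("wrist"); I=im.astype(int); l=(P-KO)@KR
r=(I[...,0]>120)&(I[...,1]<50)&(I[...,2]<50)&(l[...,2]>.09)&(l[...,1]>.15)&(l[...,1]<.25)&(abs(l[...,0])<.13)
q=l[r];print("lever",r.sum(),np.percentile(q,[2,50,98],axis=0).round(4))
t=q[:,2]>.112; print("slope",np.polyfit(q[t,0],q[t,2],1))
im,P,i=snap("scene"); save(im,"s4.png")
I=im.astype(int); l=(P-KO)@KR
b=(I[...,2]>60)&(I[...,0]<40)&(l[...,2]>.14)&(abs(l[...,1])<.11)&(abs(l[...,0])<.1)
q=l[b]; print("lid",np.linalg.lstsq(np.c_[q[:,:2],np.ones(len(q))],q[:,2],rcond=None)[0].round(4))
E
```

```text
t 26.38 q [ 0.49  0.61  0.59  1.55 -0.    0.57] p [0.5981 0.3146 0.2398] F [ 0.   0.2 -0.6] w -0.0003
lever 1019 [[-0.1005  0.1774  0.1151]
 [-0.077   0.1849  0.1178]
 [-0.0501  0.1931  0.1193]]
slope [0.00764064 0.11829855]
lid [0.0003 0.0014 0.1508]
```

View pics/s4.png

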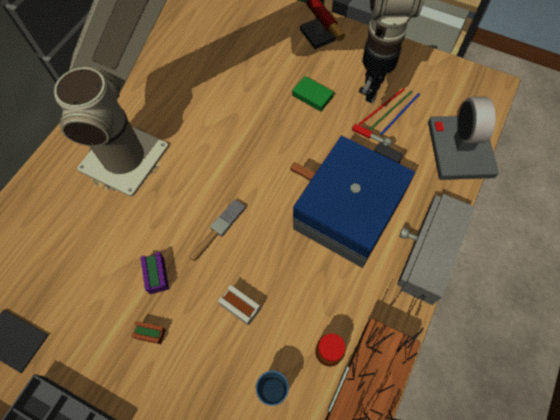

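The lever lies level (slope 0.008 rad) at (370,132), the lid is shut, and the other objects haven't moved. The arm is clear.

```bash
python3 -c "
from h import *
print(bot.job_done())"
```

```text
the job is handed in; nothing more can be done
None
```

I loaded the larger terracotta mould into the kiln, lowered the lid shut while holding it the whole way, and pushed the red lever down level. The job was handed in at about 26.5 s.

**Last checks:**
- **Mould:** it stands upright on the shelf, square to the kiln and within about 1 mm of the shelf's centre. I measured this before the lid was shut and it can't be seen since.
- **Lid:** it lies flat, with its top plane about 151 mm up, as expected when shut. The grip angle was about 0 rad at contact.
- **Lever:** it is level, with a measured slope of 0.008 rad, and it met its stop at about 13 N.
- **Other objects:** the white mould, jar, tin, cup and look-alikes appear unmoved in the last scene picture. I judged this by eye, not by measurement.
- **Arm:** it was clear of everything when I handed in, with about 0 N at the wrist. The highest wrist reading I saw was about 16 N, while pressing the lid shut; I only read it at the end of each move.

No check failed or disagreed. I viewed 9 pictures in all.

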